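# Find the release notch of a dish warmer by feel and press its key

### The arm

A 6-joint arm with a two-finger parallel gripper is mounted at the origin on the work surface. World frame = base frame: x ahead of the robot, y to its left, z up, the work surface at z = 0. Lengths are in m, angles in degrees, forces in N, time in s.
With the tool pointing down it reaches from about 0.25 to 0.725 m from the base axis. Payload 9.7 kg.
Tool frame: the origin (TCP) lies at the very end of the fingers, on their centre line; the grasp point (between the pads) lies 19 mm behind it; y points along the fingers, x is the direction in which the jaws open and shut, and the axes are right-handed (so a half turn about y gives the same grasp; the last joint's range is limited). The gripper opens to 85 mm and grips with 20 to 120 N. Pads are 22 mm wide; open, the fingers measure 114 mm over their backs; the gripper's body (76 mm by 85 mm) begins 54 mm behind the grasp point. The pads swing forward as they close: fully open they stand 13 mm farther back than shut.
Start: joints at [68.354, 4.979, 10.078, 95.1, 0, 90], TCP at [0.203, 0.511, 0.231] pointing down, gripper open.
Joint ranges: [-179.16, 179.16], [-48.56, 103.87], [-65.8, 70.77], [-126.05, 130.52], [-82.76, 87.17], [-180, 180]. Speed limits (degrees/s): [127.2, 127.2, 147.25, 180, 180, 180].

### API

Orientations are given as [roll, pitch, yaw] about the fixed x, y, z axes, in that order (R = Rz(yaw) Ry(pitch) Rx(roll)).
In Python, from workcell import bot gives the robot as it stands.
- The arm moves only by the shell command python3 -m jog 'ROWS' [FORCE]. ROWS is JSON, a list of rows, each a list of 7 numbers: the closure, from 0 (fully open) to 1 (shut), then the shift along the world's x, y, z in units of 25 mm (1.0 is 25 mm), then the turn, a rotation vector about the world's x, y, z in units of 5 degrees (1.0 is 5 degrees). A call has 1 to 5 rows; each row is the pose to reach, as a shift and turn from the pose commanded when the call began; what a row does not reach only later rows make up. A row lasts 1/10 s, in which the tool goes at most 50 mm and 8.59 degrees, less where a joint would pass 70% of its speed; a pose out of reach is approached as far as the arm can. A call with a gripper value outside its range is refused whole. The fingers move at their own pace and stop on an object; FORCE is the grip in N (left out, the last holds). Time passes only in rows, so rows that repeat a pose let the fingers close. It gives the time, the measured TCP pose, the force and the opening at its end, in the units of the state.
- bot.get_obs(): the state, without advancing time (a new reading comes with each control period).
- bot.camera(name): name is "scene" or "top"; returns (picture, depth): 384x512x3 uint8, red, green, blue; 384x512 float32, m along the optical axis (not along the pixel's ray), 0 where there is no reading.
- bot.camera_model(name): a dict with "fx", "fy", "cx", "cy" (pixels), "k1" (the pictures are not rectified: a ray, as slopes to the right and down, at radius r is drawn at 1 + k1 r^2 times it, then the intrinsics apply), "rvec" (rotation vector, rad) and "tvec" (3), from world to camera coordinates, as OpenCV has them. Camera axes: x right, y down, z forward; pixel columns grow to the right and rows downward; lengths in m; the calibration is good to about 2 mm. A picture is of the moment at which its call begins. camera_model takes no time and is no camera call.
- bot.job_done(): hands the job in, once; it reports no verdict.
Trained networks look in the newest picture that a camera, given by its name, has taken for a name from the list of things; names that differ only in an ending like _2 or _b are one class to them, and where a whole thing is asked for, a point or a joint stands for the part that bears it (a point fixed in the world has none). Each returns a list of dicts, best first, with "conf" (0 to 1); they miss things now and then, are a little off and sometimes report something else, mostly with a low value. They report only what shows in the picture. A call takes as long as a camera call.
- bot.regions_of(camera, label): "pixels" (384x512 bool, what is visible of it) and "point" ([row, column] in pixels, amid what is visible of it).
The state is a dict: "time": time; "q": joint angles; "qd": joint speeds; "joint_efforts": joint torques, N m; "ee_pos": TCP position; "tcp_rot": TCP orientation; "wrist_force": force on the tool from outside, world axes, zero at the start; "torque": the same for the moment, N m; "opening": finger opening in m.
Only numpy, scipy, OpenCV 4.12 (cv2) and the standard library are available. Lean on these libraries where they do the work, as an engineer would, in place of code of your own. Each camera call takes 0.05 s, during which the arm holds its last target. There are 200 camera calls.

### The job

Open the dish warmer's lid catch by feel. With a fingertip press lightly on the grey sprung edge strip along the warmer's front, beginning beside the end housing that carries the round dial, and slide along the strip until the finger drops into the notch; then press the key inside the notch fully down, so that the clear lid pops ajar, and take the hand away. Do not pick up or disturb anything else, and do not lift the lid itself.

Things in the scene. Friction and masses are not known exactly. Their poses are not given: they have to be found in the camera images.
- warmer: white benchtop dish warmer, fixed, 230 (x) x 460 (y) mm; origin on the table under its middle (x from -110 to +120), x -> back (front faces the robot), y -> towards the end with the round dial, z up. Low white front deck, top at z = 60 mm, between two end housings (92 mm high, |y| 130 to 230 mm). The dial, on the +y housing, is black, 36 mm across, and rises to 105 mm
- edge_start (a point): on top of the grey edge strip where it meets the dial's housing: warmer frame (-80, 130, 82) mm, fixed to the warmer. The strip, 18 mm wide in x, runs straight from here to edge_end, standing 22 mm above the deck. It has one notch, a gap 52 mm long in y, open to front and back, centred 115 to 205 mm from here, elsewhere every time
- edge_end (a point): on top of the edge strip where it meets the other housing: warmer frame (-80, -130, 82) mm, fixed to the warmer
- strip (a joint): downward travel of the whole edge strip (both sides of the notch move as one), m: 0 at rest, 0.006 at its stop; a spring pushes it back: about 1.5 N to start and 0.9 N more per mm. It returns to 0 when a finger sliding on it drops off into the notch
- key (a joint): downward travel of the key, m: 0 up, 0.009 fully down. The key is a bar of the same grey in the middle of the notch, 46 mm (y) x 16 mm (x), its top 8 mm below the resting strip's top when up, 17 mm when down. It needs about 5 to 9 N all the way and stays where it is left
- lid (a joint): opening angle of the clear lid with grey frame, rad: 0 shut, about 0.12 with the key fully down. Lid 150 (x) x 250 (y) mm, hinged along the back, linked to the key; shut, its front edge lies at warmer x = -46 mm and its top at z = 68 mm; open, its front edge is 18 mm higher
- well_dish: clear square four-well dish, 66 x 66 x 14 mm, loose; origin under its centre
- vial_cap: white screw cap, 24 mm across, 25 mm high, loose; origin under its centre
- media_bottle: glass bottle with paper label, 56 mm across, 110 mm high, loose; origin under its centre
- sample_jar: small clear jar, 48 mm across, 55 mm high, standing loose on top of the warmer's end housing without the dial; origin under its centre
- pipette: white hand pipette lying on the table, about 250 mm long and 30 mm high, loose; origin on the table under its middle, x towards its tip
- tip_box: open grey plastic box 120 x 85 x 45 mm, loose; origin under its centre
- beaker: glass beaker 64 mm across, 75 mm high, loose; origin under its centre

How it is judged (in metres and radians):
On the way, in this order (a step that is already met when the one before it is completed fails the run):
1. a fingertip presses the edge strip down by at least 0.6 mm within 60 mm of the housing with the dial (value of joint strip above 0.0006 m and y of the grasp point in the frame of warmer between 0.07 and 0.14 m and x of the grasp point in the frame of warmer between -0.125 and -0.045 m and z of the grasp point in the frame of warmer below 0.125 m), for 0.05 s.
2. the fingertip, still pressing the strip, has gone along it to more than 72 mm from the housing with the dial (value of joint strip above 0.0006 m and y of the grasp point in the frame of warmer between -0.14 and 0.058 m and x of the grasp point in the frame of warmer between -0.125 and -0.045 m and z of the grasp point in the frame of warmer below 0.125 m), for 0.05 s.
3. the key in the notch is pressed down at least 7 mm, with the fingertip in the strip's line and between the housings (value of joint key above 0.007 m and y of the grasp point in the frame of warmer between -0.115 and 0.055 m and x of the grasp point in the frame of warmer between -0.125 and -0.045 m and z of the grasp point in the frame of warmer below 0.125 m), for 0.1 s.
At the end, for the whole second after the job is handed in: the key is down by at least 7 of its 9 mm, the lid stands ajar by at least 0.08 rad and at rest, and the edge strip is back up (within 0.6 mm) (value of joint key above 0.007 m and value of joint lid between 0.08 and 0.15 rad and value of joint strip below 0.0006 m and velocity of joint lid below 0.05 rad/s); the robot touches nothing.
It fails at once if the fingers press or lift the lid itself with more than 1 N (contact force between the fingers and lid above 1 N).
It fails at once if a loose thing was lifted, tipped or moved by more than 15 mm (distance of any of well_dish, vial_cap, media_bottle, sample_jar, pipette, tip_box, beaker from where it was at the start of the episode above 0.015 m).
It fails at once if the fingers push on the edge strip, from any side, with more than 25 N (contact force between the fingers and strip above 25 N).
It also fails if it takes over 58 s, if anything falls off the work surface, if the arm or the gripper's body presses on something with over 40 N, if the wrist force passes 120 N, or if a joint passes its speed limit or range.

## Working session

There is one attempt and no reset: what is moved stays moved. The work goes in short steps, Python scripts to look and compute and a shell command to move; the robot and the scene stay as the last step left them, time stands still between calls to the robot, and variables do not carry over. Pictures are saved under pics/ and viewed, about 8 in all and at most 12, crops included, and the job is handed in when it is done.

```bash
mkdir -p pics; ls
cat > h.py <<'E'
import numpy as np, cv2
from workcell import bot
def cam(n):
    m=bot.camera_model(n); K=np.array([[m['fx'],0,m['cx']],[0,m['fy'],m['cy']],[0,0,1.]])
    return K,np.array([m['k1'],0,0,0,0.]),cv2.Rodrigues(np.array(m['rvec'],float))[0],np.array(m['tvec'],float)
def world(n,depth):
    K,D,R,t=cam(n); v,u=np.mgrid[:384,:512]
    p=cv2.undistortPoints(np.stack([u,v],-1).reshape(-1,1,2).astype(float),K,D).reshape(384,512,2)
    P=np.dstack([p,np.ones((384,512))])*depth[...,None]
    return (P-t)@R
def proj(n,X):
    K,D,R,t=cam(n); return cv2.projectPoints(np.array(X,float).reshape(-1,3),cv2.Rodrigues(R)[0],t,K,D)[0].reshape(-1,2)
E
python3 - <<'E'
from h import *
ims=[]
for n in ['top','scene']:
    im,d=bot.camera(n); np.savez(f'{n}0.npz',im=im,d=d); 
    cv2.imwrite(f'pics/{n}0.png',cv2.resize(im[...,::-1],(800,600)))
    for l in ['warmer','edge_start','sample_jar','strip','key','media_bottle','beaker','tip_box','well_dish','vial_cap','pipette']:
        r=bot.regions_of(n,l); W=world(n,d)
        for x in r[:2]:
            m=x['pixels']; print(n,l,round(x['conf'],2),np.round(x['point']),m.sum(),np.round(np.median(W[m&(d>0)],0),3) if (m&(d>0)).any() else '')
print(bot.get_obs())
E
```

```text
pics
top warmer 0.62 [160. 255.] 12425 [0.585 0.005 0.069]
top edge_start 0.6 [164. 252.] 12807 [0.584 0.006 0.068]
top sample_jar 0.87 [148. 322.] 287 [ 0.602 -0.178  0.144]
top strip 0.94 [191. 243.] 613 [0.508 0.041 0.08 ]
top strip 0.34 [150. 322.] 300 [ 0.6   -0.181  0.144]
top key 0.67 [194. 259.] 111 [ 0.501 -0.006  0.072]
top key 0.56 [161. 255.] 12754 [0.585 0.005 0.068]
top media_bottle 0.61 [196. 101.] 466 [0.489 0.434 0.073]
top beaker 0.72 [160. 255.] 12436 [0.584 0.008 0.068]
top beaker 0.71 [221. 273.] 76 [ 0.417 -0.041  0.022]
top tip_box 0.77 [277. 115.] 1592 [0.273 0.411 0.004]
top well_dish 0.66 [228. 222.] 517 [0.42  0.108 0.007]
top vial_cap 0.21 [192. 259.] 99 [ 0.501 -0.006  0.073]
top pipette 0.88 [207. 425.] 528 [ 0.454 -0.48   0.019]
scene warmer 0.74 [229. 259.] 10766 [0.63  0.022 0.067]
scene edge_start 0.81 [226. 260.] 10691 [0.631 0.021 0.067]
scene edge_start 0.16 [279. 403.] 624 [0.625 0.452 0.043]
scene sample_jar 0.58 [193. 198.] 298 [ 0.62  -0.176  0.137]
scene strip 0.56 [200. 281.] 566 [0.519 0.046 0.078]
scene media_bottle 0.63 [239. 412.] 491 [0
[... 358 characters left out ...]
cene pipette 0.59 [227. 260.] 10813 [0.63  0.023 0.067]
{'time': 1.2, 'q': array([6.83523621e+01, 4.97795134e+00, 1.00791063e+01, 9.51015820e+01,
       1.13874180e-04, 9.00016708e+01]), 'qd': array([-0.05596954,  0.07722222,  0.00649646, -0.09697821,  0.0190201 ,
       -0.03313798]), 'joint_efforts': array([ 1.90379695e-03, -5.20107400e+01,  4.64854252e+01,  1.91707855e-03,
        2.99288431e-04,  5.16583384e-06]), 'ee_pos': array([0.20288764, 0.51119504, 0.23130125]), 'tcp_rot': array([-8.99998861e+01,  4.27021950e-04,  6.83506913e+01]), 'wrist_force': array([ 0.04302322,  0.56854895, -0.39691516]), 'torque': array([ 0.02799635, -0.00347519,  0.01769023]), 'opening': 0.08550761793556895}
```

View pics/top0.png

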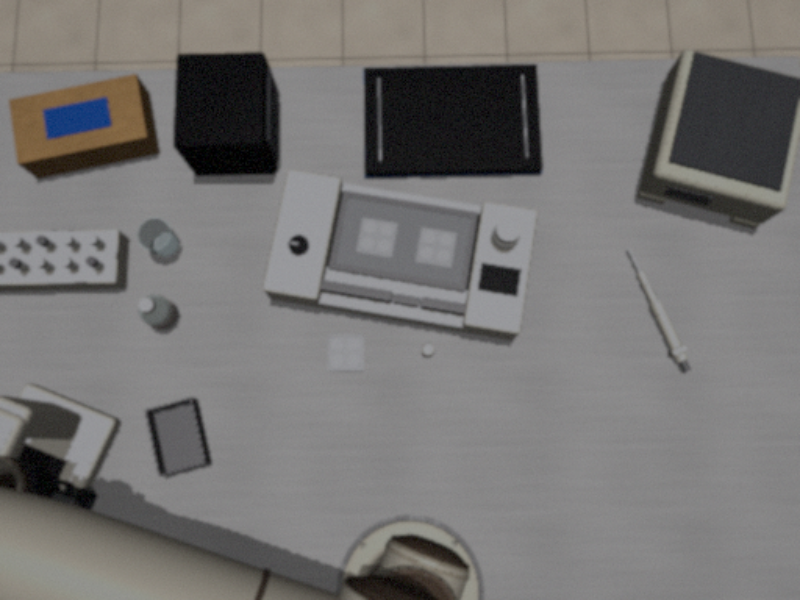

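View pics/scene0.png

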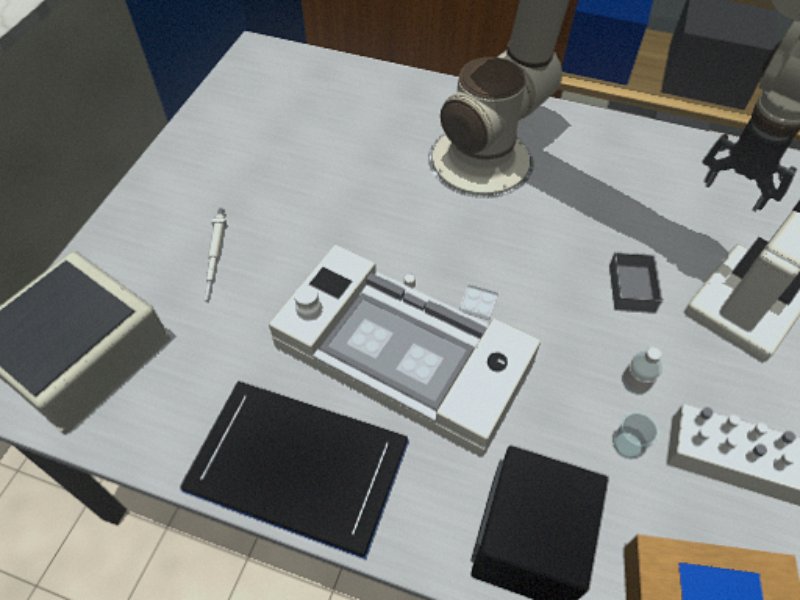

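Dial housing is on the left in the top view (dial at ~298,244); the strip runs from about (322,292) to (467,312), with a notch visible near (405,300). Next I fit the warmer's pose from the housing tops.

```bash
cat > fit.py <<'E'
from h import *
for n in ['top','scene']:
    z=np.load(n+'0.npz'); im,d=z['im'],z['d']; W=world(n,d)
    x,y,h=W[...,0],W[...,1],W[...,2]
    m=(h>.086)&(h<.098)&(x>.42)&(x<.76)&(y>-.3)&(y<.3)&(d>0)
    m=cv2.morphologyEx(m.astype(np.uint8),cv2.MORPH_OPEN,np.ones((3,3)))>0
    r=cv2.minAreaRect((W[m][:,:2]*1000).astype(np.float32)); print(n,'housings',m.sum(),r,np.round(cv2.boxPoints(r)))
    (cx,cy),(w,l),a=r
    if w>l: a-=90
    a=np.deg2rad(a-0); # long side dir: try
    b=cv2.boxPoints(r); e=[b[1]-b[0],b[2]-b[1]]; e=max(e,key=np.linalg.norm); e=e/np.linalg.norm(e); e*=np.sign(e[1])
    ex=np.array([e[1],-e[0]]); o=np.array([cx,cy])-5*ex
    print(' yaw',np.degrees(np.arctan2(ex[1],ex[0])),'origin',o)
    P=W[...,:2]*1000-o; wx=P@ex; wy=P@e
    # strip
    s=(h>.072)&(h<.088)&(abs(wy)<125)&(wx>-105)&(wx<-55)&(d>0)
    print(' strip n',s.sum(),'wx pct',np.percentile(wx[s],[3,50,97]),'z',np.median(h[s]),'fit',np.polyfit(wy[s],wx[s],1))
    # height along the strip
    for c in range(-120,125,10):
        q=(abs(wx+80)<7)&(abs(wy-c)<5)&(d>0); print((c,round(1e3*float(np.median(h[q])),0),int(im[q].mean())) if q.any() else c,end=' ')
    for l in ['edge_start','edge_end']: pass
    S=np.array([[-80,130],[-80,-130]]); print('\n start,end',[o+p[0]*ex+p[1]*e for p in S])
E
python3 fit.py
python3 - <<'E'
import cv2,numpy as np
z=np.load('top0.npz')['im'][105:230,160:350]
cv2.imwrite('pics/crop.png',cv2.resize(z[...,::-1],None,fx=4,fy=4,interpolation=cv2.INTER_CUBIC))
E
```

```text
top housings 4671 ((589.8743286132812, 2.1837921142578125), (459.25592041015625, 229.18650817871094), 79.00274658203125) [[ 434. -201.]
 [ 659. -245.]
 [ 746.  206.]
 [ 521.  249.]]
 yaw -10.997251 origin [584.96614695   3.13760149]
 strip n 549 wx pct [-88.73418102 -80.5079894  -71.40748888] z 0.08033214177088814 fit [-1.89147118e-04 -8.03364590e+01]
(-120, 82.0, 105) (-110, 80.0, 106) (-100, 82.0, 105) (-90, 81.0, 106) (-80, 81.0, 104) (-70, 81.0, 105) (-60, 82.0, 106) (-50, 77.0, 109) (-40, 72.0, 105) (-30, 73.0, 102) (-20, 72.0, 105) (-10, 74.0, 101) (0, 72.0, 105) (10, 80.0, 104) (20, 83.0, 102) (30, 82.0, 104) (40, 81.0, 102) (50, 81.0, 103) (60, 82.0, 104) (70, 81.0, 104) (80, 80.0, 101) (90, 82.0, 104) (100, 81.0, 101) (110, 82.0, 102) (120, 81.0, 103) 
 start,end [array([531.2342836 , 146.01127672]), array([ 481.63619503, -109.21417308])]
scene housings 3980 ((594.135009765625, 1.5926971435546875), (459.57012939453125, 231.63790893554688), 79.16666412353516) [[ 437. -202.]
 [ 665. -246.]
 [ 751.  206.]
 [ 524.  249.]]
 yaw -10.833338 origin [589.22412014   2.53246117]
 strip n 424 wx pct [-88.36928358 -78.58140284 -70.74814845] z 0.07927105127471934 fit [ 2.44877592e-03 -7.90424847e+01]
(-120, 79.0, 100) (-110, 79.0, 112) (-100, 80.0, 112) (-90, 80.0, 102) (-80, 79.0, 96) (-70, 79.0, 105) (-60, 80.0, 110) (-50, 75.0, 91) (-40, 71.0, 112) (-30, 72.0, 112) (-20, 71.0, 109) (-10, 71.0, 108) (0, 71.0, 117) (10, 78.0, 106) (20, 81.0, 104) (30, 81.0, 109) (40, 80.0, 107) (50, 80.0, 107) (60, 79.0, 104) (70, 79.0, 110) (80, 80.0, 109) (90, 80.0, 108) (100, 78.0, 109) (110, 78.0, 117) (120, 78.0, 110) 
 start,end [array([535.08374652, 145.25182176]), array([ 486.21601811, -110.11445117])]
```

View pics/crop.png

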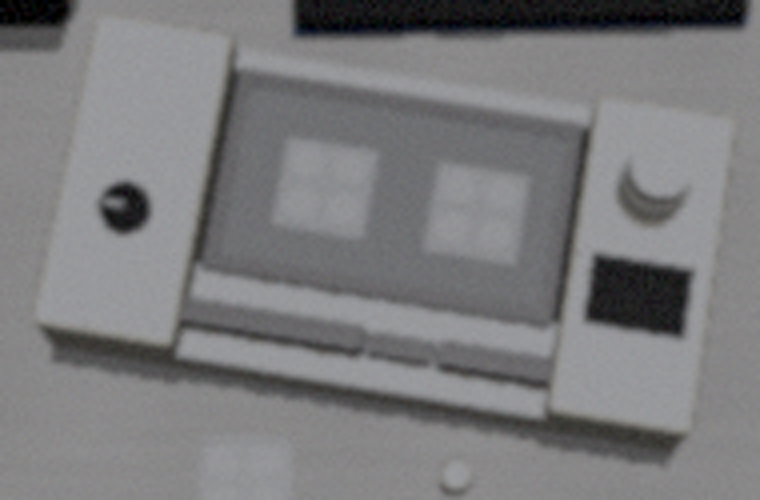

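Both cameras agree to about 4 mm: warmer origin is near (587, 3) mm with yaw -10.9°. Depth shows a dip from roughly wy +7 to -46. Before moving, I check the heights around the start pose.

```bash
python3 - <<'E'
from h import *
z=np.load('scene0.npz'); W=world('scene',z['d'])
for (u,v) in [(790,230),(795,215),(785,260),(760,300),(750,250),(715,290),(720,165),(770,195)]:
    print((u,v),np.round(W[int(v*.64),int(u*.64)],3))
z=np.load('top0.npz'); W=world('top',z['d'])
for (u,v) in [(10,415),(60,410),(90,420),(50,440),(40,470),(75,490),(20,430)]:
    print('t',(u,v),np.round(W[int(v*.64),int(u*.64)],3))
E
python3 -m jog '[[0,0,0,1,0,0,0],[0,0,0,2,0,0,0],[0,0,0,3,0,0,0]]' 20
```

```text
(790, 230) [0.251 0.615 0.239]
(795, 215) [0.204 0.624 0.236]
(785, 260) [0.316 0.612 0.23 ]
(760, 300) [0.33  0.614 0.127]
(750, 250) [0.169 0.608 0.086]
(715, 290) [0.251 0.562 0.035]
(720, 165) [0.198 0.464 0.303]
(770, 195) [0.231 0.556 0.291]
t (10, 415) [0.304 0.601 0.234]
t (60, 410) [0.318 0.582 0.109]
t (90, 420) [0.305 0.558 0.043]
t (50, 440) [0.271 0.627 0.036]
t (40, 470) [0.223 0.479 0.385]
t (75, 490) [0.194 0.465 0.304]
t (20, 430) [0.28  0.585 0.234]
time: 1.5
ee_pos: [0.2028, 0.511, 0.3071]
tcp_rot: [-90.0, 0.0, 68.4]
wrist_force: [0.4, 1.4, 0.2]
opening: 0.0852
```

```bash
python3 -m jog '[[1,1.2,-1.5,0,0,0,0.4],[1,2.4,-3,0,0,0,0.8],[1,3.6,-4.5,0,0,0,1.2],[1,4.8,-6,0,0,0,1.6],[1,6,-7.5,0,0,0,2.15]]'
python3 -m jog '[[1,1.2,-1.5,0,0,0,0],[1,2.4,-3,0,0,0,0],[1,3.6,-4.5,0,0,0,0],[1,4.8,-6,0,0,0,0],[1,6,-7.5,0,0,0,0]]'
python3 -m jog '[[1,0.4,-0.4,-0.8,0,0,0],[1,0.8,-0.8,-1.6,0,0,0],[1,0.8,-0.8,-2.4,0,0,0],[1,0.8,-0.8,-3,0,0,0],[1,0.8,-0.8,-3,0,0,0]]'
python3 -c "
from workcell import bot
o=bot.get_obs();print(o)"
```

```text
time: 2.0
ee_pos: [0.3536, 0.3221, 0.3064]
tcp_rot: [-90.0, -0.0, 79.2]
wrist_force: [0.8, 0.6, -0.8]
opening: 0.0122
time: 2.5
ee_pos: [0.5038, 0.1344, 0.3065]
tcp_rot: [-90.0, -0.0, 79.1]
wrist_force: [-0.1, 2.2, 0.1]
opening: 0.0001
time: 3.0
ee_pos: [0.5222, 0.1159, 0.2292]
tcp_rot: [-89.8, 0.1, 79.1]
wrist_force: [-0.5, 0.2, 0.6]
opening: -0.0
{'time': 3.0, 'q': array([ 1.25104678e+01,  3.04326367e+00,  7.80060909e+00,  9.49472079e+01,
       -1.77651386e-03,  2.34268553e+01]), 'qd': array([ 0.32678005, -0.57662069,  3.22339273,  2.05740198,  0.11564515,
        0.01545189]), 'joint_efforts': array([-2.62221498e-01, -5.03318489e+01,  4.58040261e+01, -6.10563699e-01,
       -6.00438900e-03, -1.86345249e-03]), 'ee_pos': array([0.52220072, 0.11586016, 0.22921271]), 'tcp_rot': array([-8.98264944e+01,  7.71150884e-02,  7.90837321e+01]), 'wrist_force': array([-0.45305608,  0.23363358,  0.58262059]), 'torque': array([ 0.01956265, -0.00844952, -0.00506129]), 'opening': -5.020013427720358e-07}
```

```bash
python3 -m jog '[[1,0.2,0,-1.2,0,0,0],[1,0.2,0,-2.4,0,0,0],[1,0.2,0,-3.6,0,0,0],[1,0.2,0,-4.4,0,0,0],[1,0.2,0,-4.8,0,0,0]]'
python3 - <<'E'
from h import *
im,d=bot.camera('scene'); p=bot.get_obs()['ee_pos']; q=proj('scene',[p,[.531,.146,.082],[.484,-.11,.082]]); print(p,q)
c=im[110:260,190:390]
cv2.imwrite('pics/s1.png',cv2.resize(c[...,::-1],None,fx=4,fy=4,interpolation=cv2.INTER_CUBIC)); print((q-[190,110])*4)
E
```

```text
time: 3.5
ee_pos: [0.5274, 0.1162, 0.1103]
tcp_rot: [-89.9, 0.0, 79.1]
wrist_force: [-0.0, 0.2, 0.8]
opening: -0.0003
[0.52725212 0.11619806 0.10959051] [[302.47456893 201.24917762]
 [311.01311841 210.25210815]
 [235.41642448 175.41263209]]
[[449.89827574 364.99671046]
 [484.05247364 401.00843261]
 [181.66569793 261.65052836]]
```

View pics/s1.png

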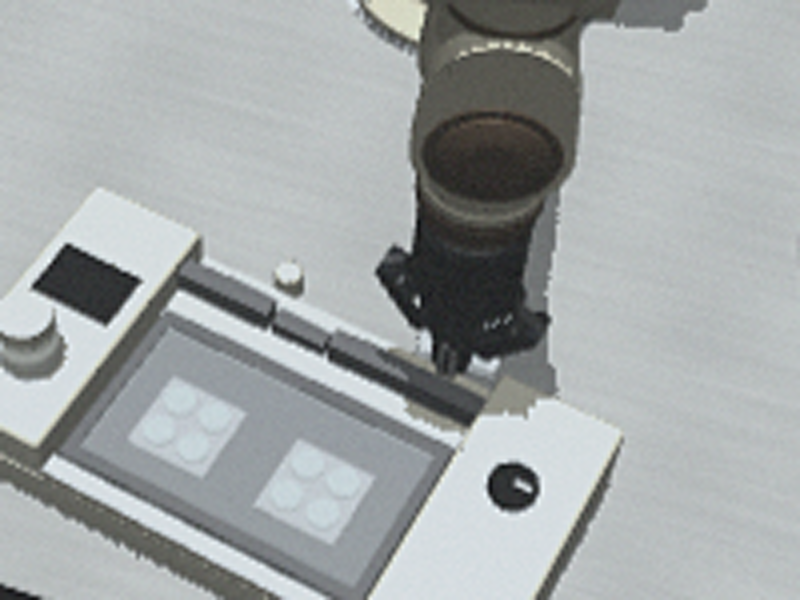

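The fingertip hangs over the strip (at about (450,365)), centred across it. The notch is visible at about (275–330, 305–350). I descend slowly now.

```bash
python3 -m jog '[[1,0,0,-0.4,0,0,0],[1,0,0,-0.72,0,0,0],[1,0,0,-0.8,0,0,0],[1,0,0,-0.88,0,0,0],[1,0,0,-0.88,0,0,0]]'
python3 -m jog '[[1,0,0,-0.04,0,0,0],[1,0,0,-0.08,0,0,0],[1,0,0,-0.12,0,0,0],[1,0,0,-0.12,0,0,0],[1,0,0,-0.12,0,0,0]]'
python3 -m jog '[[1,0,0,-0.04,0,0,0],[1,0,0,-0.08,0,0,0],[1,0,0,-0.08,0,0,0],[1,0,0,-0.08,0,0,0]]'
```

```text
time: 4.05
ee_pos: [0.528, 0.1162, 0.0895]
tcp_rot: [-90.0, -0.0, 79.1]
wrist_force: [0.0, -0.8, -0.7]
opening: -0.0
time: 4.55
ee_pos: [0.5279, 0.1162, 0.0863]
tcp_rot: [-90.0, 0.0, 79.1]
wrist_force: [0.7, -0.0, -0.1]
opening: 0.0001
time: 4.95
ee_pos: [0.5278, 0.1162, 0.0842]
tcp_rot: [-90.0, 0.0, 79.1]
wrist_force: [-0.7, 0.6, 0.4]
opening: 0.0001
```

```bash
python3 -m jog '[[1,0,0,-0.04,0,0,0],[1,0,0,-0.08,0,0,0],[1,0,0,-0.08,0,0,0]]'
python3 -m jog '[[1,0,0,-0.04,0,0,0],[1,0,0,-0.04,0,0,0],[1,0,0,-0.04,0,0,0]]'
python3 -m jog '[[1,0,0,-0.04,0,0,0],[1,0,0,-0.04,0,0,0],[1,0,0,-0.04,0,0,0]]'
python3 -m jog '[[1,0,0,-0.04,0,0,0],[1,0,0,-0.04,0,0,0],[1,0,0,-0.04,0,0,0]]'
```

```text
time: 5.25
ee_pos: [0.5279, 0.1162, 0.0822]
tcp_rot: [-90.0, 0.0, 79.1]
wrist_force: [-0.2, -0.4, 1.2]
opening: -0.0003
time: 5.55
ee_pos: [0.5279, 0.1162, 0.0814]
tcp_rot: [-90.0, -0.0, 79.1]
wrist_force: [-0.4, -0.1, 1.0]
opening: -0.0001
time: 5.85
ee_pos: [0.5279, 0.1162, 0.0804]
tcp_rot: [-90.0, -0.0, 79.1]
wrist_force: [0.1, 0.2, 3.1]
opening: -0.0002
time: 6.15
ee_pos: [0.5279, 0.1162, 0.0794]
tcp_rot: [-90.0, -0.0, 79.1]
wrist_force: [-1.3, -0.9, 3.1]
opening: 0.0001
```

Contact came at about z = 81.5 mm, and the push is now ~3 N. I press 0.75 mm more and slide along the strip.

```bash
python3 -m jog '[[1,0,0,-0.03,0,0,0],[1,0,0,-0.03,0,0,0],[1,0,0,-0.03,0,0,0]]'
python3 -m jog '[[1,-0.053,-0.275,0,0,0,0],[1,-0.106,-0.55,0,0,0,0],[1,-0.16,-0.825,0,0,0,0],[1,-0.212,-1.1,0,0,0,0],[1,-0.265,-1.375,0,0,0,0]]'
python3 -m jog '[[1,-0.053,-0.275,0,0,0,0],[1,-0.106,-0.55,0,0,0,0],[1,-0.16,-0.825,0,0,0,0],[1,-0.212,-1.1,0,0,0,0],[1,-0.265,-1.375,0,0,0,0]]'
python3 -m jog '[[1,0,0,0,0,0,0],[1,0,0,0,0,0,0]]'
```

```text
time: 6.45
ee_pos: [0.5279, 0.1162, 0.0786]
tcp_rot: [-90.0, -0.0, 79.1]
wrist_force: [-0.8, 0.9, 3.0]
opening: 0.0004
time: 6.95
ee_pos: [0.5212, 0.0812, 0.0786]
tcp_rot: [-90.0, -0.0, 79.1]
wrist_force: [0.7, 2.5, 3.8]
opening: -0.0002
time: 7.45
ee_pos: [0.5145, 0.0469, 0.0785]
tcp_rot: [-90.0, -0.0, 79.1]
wrist_force: [0.7, 3.0, 3.7]
opening: 0.0001
time: 7.65
ee_pos: [0.5144, 0.0466, 0.0784]
tcp_rot: [-90.0, 0.1, 79.0]
wrist_force: [0.0, -3.9, 3.5]
opening: -0.0001
```

```bash
python3 -m jog '[[1,-0.04,-0.2,0,0,0,0],[1,-0.08,-0.4,0,0,0,0],[1,-0.12,-0.6,0,0,0,0],[1,-0.16,-0.8,0,0,0,0],[1,-0.19,-0.98,0,0,0,0]]'
for i in 1 2 3; do :; done
python3 -m jog '[[1,-0.023,-0.118,0,0,0,0],[1,-0.023,-0.118,0,0,0,0],[1,-0.023,-0.118,0,0,0,0]]'
python3 -m jog '[[1,-0.023,-0.118,0,0,0,0],[1,-0.023,-0.118,0,0,0,0],[1,-0.023,-0.118,0,0,0,0]]'
python3 -m jog '[[1,-0.023,-0.118,0,0,0,0],[1,-0.023,-0.118,0,0,0,0],[1,-0.023,-0.118,0,0,0,0]]'
```

```text
time: 8.15
ee_pos: [0.5098, 0.0226, 0.0786]
tcp_rot: [-90.0, -0.0, 79.1]
wrist_force: [0.8, 2.3, 3.4]
opening: 0.0003
time: 8.45
ee_pos: [0.5092, 0.0195, 0.0785]
tcp_rot: [-90.0, 0.1, 79.1]
wrist_force: [-0.2, -1.5, 4.5]
opening: 0.0001
time: 8.75
ee_pos: [0.5087, 0.0171, 0.0785]
tcp_rot: [-90.0, 0.0, 79.1]
wrist_force: [0.3, 1.2, 4.2]
opening: -0.0002
time: 9.05
ee_pos: [0.5077, 0.0138, 0.078]
tcp_rot: [-89.9, 0.0, 79.1]
wrist_force: [-0.1, -0.7, -0.4]
opening: 0.0001
```

The reaction dropped to zero at warmer y ≈ -4 mm, so the trailing edge is off the strip. I move about 13 mm on to the notch's middle and watch for the far wall.

```bash
python3 -m jog '[[1,-0.023,-0.118,0,0,0,0],[1,-0.045,-0.236,0,0,0,0],[1,-0.068,-0.354,0,0,0,0],[1,-0.068,-0.354,0,0,0,0]]'
python3 -m jog '[[1,-0.015,-0.08,0,0,0,0],[1,-0.03,-0.16,0,0,0,0],[1,-0.03,-0.16,0,0,0,0],[1,-0.03,-0.16,0,0,0,0]]'
```

```text
time: 9.45
ee_pos: [0.5063, 0.0048, 0.0785]
tcp_rot: [-90.0, 0.0, 79.1]
wrist_force: [0.4, -0.2, -1.0]
opening: -0.0001
time: 9.85
ee_pos: [0.5057, 0.0012, 0.0786]
tcp_rot: [-90.0, -0.0, 79.1]
wrist_force: [0.5, 0.6, 0.4]
opening: 0.0002
```

```bash
python3 -m jog '[[1,0,0,-0.08,0,0,0],[1,0,0,-0.12,0,0,0],[1,0,0,-0.16,0,0,0],[1,0,0,-0.16,0,0,0]]'
python3 -m jog '[[1,0,0,-0.04,0,0,0],[1,0,0,-0.08,0,0,0],[1,0,0,-0.08,0,0,0],[1,0,0,-0.08,0,0,0]]'
```

```text
time: 10.25
ee_pos: [0.5056, 0.0013, 0.0743]
tcp_rot: [-90.0, 0.0, 79.1]
wrist_force: [0.2, -0.0, 0.8]
opening: -0.0001
time: 10.65
ee_pos: [0.5058, 0.0013, 0.073]
tcp_rot: [-90.0, -0.0, 79.1]
wrist_force: [-2.2, 0.8, 5.8]
opening: -0.0002
```

That's the key: ~6 N at z = 73 mm, 8 mm below the strip top. I press it fully down.

```bash
python3 -m jog '[[1,0,0,-0.08,0,0,0],[1,0,0,-0.16,0,0,0],[1,0,0,-0.24,0,0,0],[1,0,0,-0.28,0,0,0],[1,0,0,-0.28,0,0,0]]'
python3 -m jog '[[1,0,0,-0.03,0,0,0],[1,0,0,-0.06,0,0,0],[1,0,0,-0.06,0,0,0],[1,0,0,-0.06,0,0,0]]'
python3 -m jog '[[1,0,0,-0.03,0,0,0],[1,0,0,-0.03,0,0,0],[1,0,0,-0.03,0,0,0]]'
```

```text
time: 11.15
ee_pos: [0.5058, 0.0013, 0.0658]
tcp_rot: [-90.0, -0.0, 79.1]
wrist_force: [-2.0, -0.1, 3.6]
opening: -0.0002
time: 11.55
ee_pos: [0.5058, 0.0013, 0.065]
tcp_rot: [-90.0, -0.0, 79.1]
wrist_force: [-4.0, 1.1, 10.4]
opening: 0.0002
time: 11.85
ee_pos: [0.5059, 0.0013, 0.0649]
tcp_rot: [-90.1, -0.0, 79.1]
wrist_force: [-6.6, 1.3, 15.6]
opening: 0.0001
```

The stop is reached: travel is stuck at 64.9 mm while the force climbs to 15.6 N. I retract straight up and look.

```bash
python3 -m jog '[[1,0,0,0.2,0,0,0],[1,0,0,0.6,0,0,0],[1,0,0,1.4,0,0,0],[1,0,0,2.6,0,0,0],[1,0,0,4,0,0,0]]'
python3 -m jog '[[1,0,0,1.5,0,0,0],[1,-1.5,0,2,0,0,0],[1,-3,0,2,0,0,0],[1,-4.5,0,2,0,0,0],[1,-4.5,0,2,0,0,0]]'
python3 - <<'E'
from h import *
im,d=bot.camera('scene'); W=world('scene',d); h=W[...,2]
yaw=np.deg2rad(-10.9); P=W[...,:2]*1000-[589,2.5]; wx=P@[np.cos(yaw),np.sin(yaw)]; wy=P@[-np.sin(yaw),np.cos(yaw)]
z0=np.load('scene0.npz')['d']; h0=world('scene',z0)[...,2]
for nm,q in [('key',(abs(wx+80)<6)&(abs(wy+20)<15)),('strip+',(abs(wx+80)<6)&(abs(wy-60)<40)),('strip-',(abs(wx+80)<6)&(abs(wy+90)<25)),('lid front',(abs(wx+40)<5)&(abs(wy)<100))]:
    print(nm,q.sum(),np.median(h0[q]),np.median(h[q]))
print(bot.get_obs()['wrist_force'])
c=im[110:260,190:390]
cv2.imwrite('pics/s2.png',cv2.resize(c[...,::-1],None,fx=4,fy=4,interpolation=cv2.INTER_CUBIC))
E
```

```text
time: 12.35
ee_pos: [0.5052, 0.0012, 0.1638]
tcp_rot: [-89.9, 0.0, 79.1]
wrist_force: [1.1, -0.0, 0.5]
opening: -0.0003
time: 12.85
ee_pos: [0.3904, 0.0012, 0.2147]
tcp_rot: [-90.1, -0.0, 79.1]
wrist_force: [1.8, -0.0, 0.9]
opening: 0.0002
key 40 0.06979444918060332 0.06184179463259709
strip+ 100 0.0800989553792488 0.08010575567268546
strip- 52 0.08050183748963965 0.07976061643089602
lid front 194 0.05891521032170651 0.08336792404581225
[-0.42320375 -0.08965048 -1.53139517]
```

View pics/s2.png

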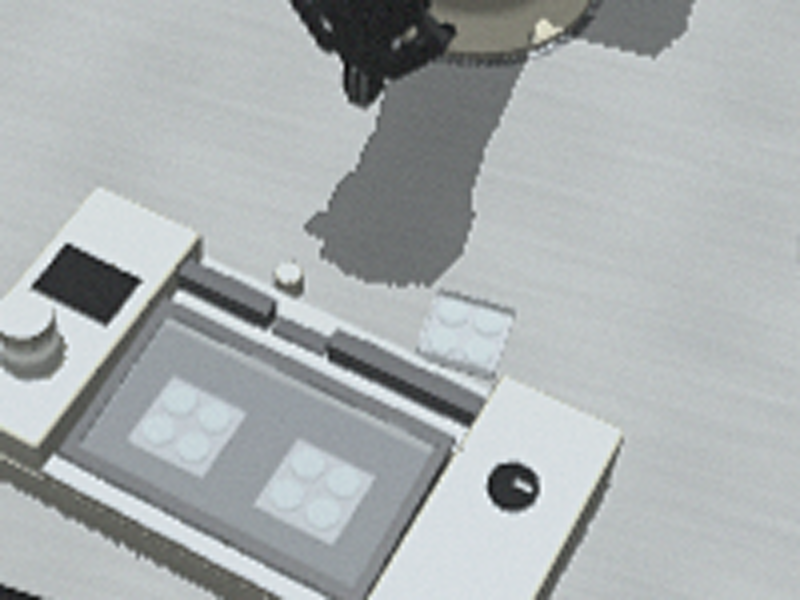

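The key has sunk in the notch at about (300,335), the lid's front edge is raised, the strip is level, and the cap and dish look undisturbed.

```bash
python3 -m jog '[[1,0,0,0,0,0,0],[1,0,0,0,0,0,0]]'; python3 -c "
from workcell import bot
bot.job_done()"
```

```text
time: 13.1
ee_pos: [0.3938, 0.0013, 0.2132]
tcp_rot: [-90.0, 0.0, 79.1]
wrist_force: [-0.8, 0.7, 0.6]
opening: 0.0001
the job is handed in; nothing more can be done
```

The lid catch is open, the hand is clear, and I handed the job in at 13.1 s; no verdict was reported.

With the fingers shut, I pressed the strip about 30 mm from the dial housing with roughly 3–4 N. I slid along it until the push vanished at warmer y ≈ -4 mm, where the finger dropped off into the notch. I then moved to the notch's middle and pressed the key onto its stop, where the force rose to 15.6 N at z ≈ 65 mm, and drew back.

**Checks after retracting (scene camera):**
- **Key:** about 8 mm lower than at the start. The fingertip travelled about 8.5 mm, so it should be close to its full 9 mm.
- **Strip:** back at its resting height, within 1 mm, which is about the limit of the depth reading.
- **Lid:** standing ajar, with its front edge at about 83 mm against 68 mm nominal when shut. I did not measure the angle itself.
- **Other things:** the cap, well dish and jar look unmoved in the picture. The rest were not rechecked, but the arm passed well above them.

**What disagreed:**
- The two cameras differed by about 4 mm on the warmer's position; I used the mean, and touch confirmed it.
- A sideways force of about 6.6 N showed while the key was on its stop. I took it as friction; it was gone after retracting.

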